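# Hang the glass scraper on its snap hook and let the sprung lid down

### The job

The glass scraper has been left in the open tool box: take it out and push its steel eye down against the sprung gate of the snap hook until the eye has passed inside and the gate has sprung shut behind it, then let go so that the scraper hangs by its eye. After that, take the box's sprung lid by its knob and let it down slowly until it is fully shut, without letting it slam. Leave the rubber sucker, the jar and the air pump where they are.

Things in the scene. Friction and masses are not known exactly. Their poses are not given: they have to be found in the camera images.
- toolbox: Open-topped white plastic tool box, fixed to the table, 160 (x) x 260 (y) x 60 mm high, walls and floor 5 mm thick. Origin: centre of its underside. x points away from the robot at yaw 0, z up; the lid's hinge runs along y on its far (+x) rim.
- lid (a joint): Lid hinge, rad: 0 shut (level on the rim); 1.80 to 1.85 at the start, leaning back away from the robot, where its weight holds it against its stop (1.85). Clear panel 156 x 256 x 5 mm, white edge, 0.25 kg. Swung below about 1.7 rad, its weight and a hinge spring slam it shut unless it is held (about 1.5 N at the knob when nearly shut, less when upright).
- lid_hinge (a point): Middle of the lid's hinge line, fixed to the box: 80 mm beyond the box's centre, 60 mm above its underside. The lid turns about the box's y axis here. At lid angle a the knob's centre lies 187 cos(a) - 3 sin(a) mm from here along the box's -x and 187 sin(a) + 3 cos(a) mm above.
- lid_knob (a point): Centre of the lid's dark steel knob: a disc 18 mm in diameter, 14 mm wide, its axis along the hinge line (box's y), on a stalk 12 mm wide, 6 mm thick, amid the lid's front edge, 187 mm from the hinge, 29 mm past the panel. It can turn between fingers that pinch its flat ends. Open, it is the lid's highest point; shut, it is 27 mm in front of the box, 63 mm above the table.
- hook_stand: Stand fixed to the table: steel post, 12 mm thick, 219 mm tall, on a dark base 130 x 100 x 12 mm, with a snap hook of 6 mm steel bar. Origin on the table under the hook; z up; x from nose to post (post axis x = 40 mm). The hook lies in the plane y = 0: its nose is upright at x = -12 mm, 172 to 222 mm high; from its foot the bar runs under to the post, lowest at x = 8 mm.
- gate (a joint): Hinge of the hook's gate, rad: 0 shut (level, 215 mm above the table, from its hinge at stand x = 34 mm by the post to the nose), positive = pushed down, at most 1.2. A bar 5 mm thick, 41 mm long; 1 N at its end starts it, 3 N holds 0.7 rad; it springs back. An eye's wire pushed straight down 4 to 12 mm behind the nose passes its end 25 to 30 mm below the shut gate; 38 mm is surely inside.
- hook_nose (a point): Top of the hook's nose, 222 mm above the table, at x = -12 mm of the stand; the eye goes over it from above.
- hook_seat (a point): Top of the lowest part of the hook's bar, 164 mm above the table, 20 mm behind the nose: where the hung eye rests.
- scraper: Glass scraper, 0.06 to 0.12 kg, lying flat: black plastic grip 60 (x) x 14 (y) x 16 mm (z), steel blade 34 mm wide, 5 mm thick, ending 45 mm out at the -x end, and a steel ring (the eye) at the +x end, in its x-y plane. Origin: centre of the grip's underside. It starts on the box's floor with the eye away from the robot.
- eye (a point): Centre of the scraper's ring: 28 mm inside and 38 mm outside diameter, 5 mm thick wire; 51.5 mm from the scraper's origin along its x, 8 mm above its underside.
- eye_crown (a point): Middle of the ring's wire at its outermost point, 16.5 mm beyond the ring's centre along the scraper's x: the part that must end inside the hook, on the hook's bar.
- sucker: Small black rubber suction cup, 38 mm across, 18 mm high, in the box by its -y wall; leave it alone. Origin: centre of its underside.
- feed_jar: Glass feed jar with a steel cap, 72 mm across, 100 mm high, beyond the box and the stand; leave it alone. Origin: centre of its underside.
- air_pump: Air pump, black and aluminium, 70 x 150 x 66 mm, with a black round end, to the robot's right; leave it alone. Origin: centre of its underside.

How it is judged:
By the outcome, as a careful person would: the job done as asked, in the order asked, and still so for the second after the job is handed in, with the robot touching nothing.
It also fails if it takes over 66 s, if anything falls off the work surface, if the arm or the gripper's body presses on something with over 40 N, if the wrist force passes 120 N, or if a joint passes its speed limit or range.

### The arm

A 6-joint arm with a two-finger parallel gripper is mounted at the origin on the work surface. World frame = base frame: x ahead of the robot, y to its left, z up, the work surface at z = 0. Lengths are in m, angles in degrees, forces in N, time in s.
With the tool pointing down it reaches from about 0.3 to 0.75 m from the base axis. Payload 8.5 kg.
Tool frame: the origin (TCP) lies at the very end of the fingers, on their centre line; the grasp point (between the pads) lies 19 mm behind it (env.tcp_to_grasp is the distance from the TCP to the grasp point, in m); z points along the fingers, y is the line along which they close (so a half turn about z gives the same grasp; the last joint's range is limited). The gripper opens to 85 mm and grips with 20 to 120 N. Pads are 22 mm wide; open, the fingers measure 114 mm over their backs; the gripper's body (76 mm by 85 mm) begins 54 mm behind the grasp point. The pads swing forward as they close: fully open they stand 13 mm farther back than shut.
Start: joints at [-79.773, 21.807, 74.336, -0, 83.858, -12.336], TCP at [0.211, -0.508, 0.207] pointing down, gripper open.
Joint ranges: [-178.18, 178.18], [-50.72, 133.34], [12.68, 142.11], [-81.47, 261.47], [9.98, 163.14], [-165.26, 165.26]. Speed limits (degrees/s): [136.94, 136.94, 180, 180, 180, 180].

### API

Orientations are given as a 3x3 rotation matrix whose columns are the frame's x, y, z axes.
In Python, from rig import status, get_image, env gives the robot as it stands.
- The arm moves only by the shell command python3 -m handwheel 'ROWS' [FORCE]. ROWS is text: rows parted by semicolons, each of 7 numbers parted by spaces: the shift along the world's x, y, z in cm, then the turn, a rotation vector about the world's x, y, z in degrees, then the opening, from 0 (shut) to 1 (fully open). In form: dx dy dz wx wy wz gripper; .... A call has 1 to 8 rows; each row is the pose to reach, as a shift and turn from the pose commanded when the call began; what a row does not reach only later rows make up. A row lasts 1/12 s, in which the tool goes at most 41.7 mm and 7.16 degrees, less where a joint would pass 70% of its speed; a pose out of reach is approached as far as the arm can. A call with a gripper value outside its range is refused whole. The fingers move at their own pace and stop on an object; FORCE is the grip in N (left out, the last holds). Time passes only in rows, so rows that repeat a pose let the fingers close. It gives the time, the measured TCP pose, the force, the opening and the grip force at its end, in the units of the state.
- status.observe(): the state, without advancing time (a new reading comes with each control period).
- get_image(name): name is "scene" or "top" or "wrist"; returns a dict with "color" (384x512x3 uint8, red, green, blue), "vertical_fov" (degrees; the focal length in pixels is half the picture's height over the tangent of half this angle, whatever the lens; pixels are square), "cx", "cy" (the principal point, pixels), "k1" (the pictures are not rectified: a ray, as slopes to the right and down, at radius r is drawn at 1 + k1 r^2 times it, then the intrinsics apply), "xyz" and "orientation" of the camera in the world. Camera axes: x right, y down, z forward; pixel columns grow to the right and rows downward; lengths in m; the calibration is good to about 2 mm. A picture is of the moment at which its call begins. There is no depth.
- env.close_job(): hands the job in; it is judged then, once.
The state is a dict: "time_s": time; "q": joint angles; "qvel": joint speeds; "joint_efforts": joint torques, N m; "position": TCP position; "tool_rot": TCP orientation; "ft_force": force on the tool from outside, world axes, zero at the start; "wrist_torque": the same for the moment, N m; "grip_width": finger opening in m; "gripper_force": force on a finger pad.
Only numpy, scipy, OpenCV 4.12 (cv2) and the standard library are available. Lean on these libraries where they do the work, as an engineer would, in place of code of your own. Each camera call takes 0.05 s, during which the arm holds its last target. There are 200 camera calls.

## Working session

There is one attempt and no reset: what is moved stays moved. The work goes in short steps, Python scripts to look and compute and a shell command to move; the robot and the scene stay as the last step left them, time stands still between calls to the robot, and variables do not carry over. Pictures are saved under pics/ and viewed, at most 10 in all, crops included, and the job is handed in when it is done.

```bash
ls; mkdir -p pics; cat > h.py <<'E'
import numpy as np, cv2
from rig import status, get_image, env
def K(im):
    f=192/np.tan(np.radians(im["vertical_fov"]/2)); return np.array([[f,0,im["cx"]],[0,f,im["cy"]],[0,0,1.]])
def grab(n,fn):
    im=get_image(n); cv2.imwrite("pics/"+fn+".png",im["color"][:,:,::-1])
    np.save("pics/"+fn+".npy",im,allow_pickle=True); return im
def load(fn): return np.load("pics/"+fn+".npy",allow_pickle=True).item()
def D(im): return np.array([im["k1"],0,0,0.])
def ray(im,u,v):
    p=cv2.undistortPoints(np.array([[[u,v]]],float),K(im),D(im))[0,0]
    return np.array(im["xyz"]),np.array(im["orientation"])@np.array([p[0],p[1],1])
def plane(im,u,v,z):
    o,d=ray(im,u,v); return o+d*(z-o[2])/d[2]
def proj(im,P):
    R=np.array(im["orientation"]); P=np.atleast_2d(P).astype(float)
    return cv2.projectPoints((P-im["xyz"])@R,np.zeros(3),np.zeros(3),K(im),D(im))[0][:,0]
def two(a,ua,b,ub):
    o1,d1=ray(a,*ua);o2,d2=ray(b,*ub)
    s=np.linalg.lstsq(np.c_[d1,-d2],o2-o1,rcond=None)[0]
    p,q=o1+s[0]*d1,o2+s[1]*d2; return (p+q)/2,np.linalg.norm(p-q)
E
python3 - <<'E'
from h import *
a=grab("scene","s0");b=grab("top","t0")
for i in(a,b): print(i["xyz"],i["orientation"],i["vertical_fov"],i["k1"])
s=status.observe();print(s["time_s"],s["position"],s["tool_rot"],s["ft_force"],s["grip_width"],env.tcp_to_grasp)
E
```

```text
pics
[1.17312506 0.11846162 0.9129171 ] [[-0.41142157  0.69179514 -0.59342377]
 [ 0.91135978  0.3033315  -0.27823255]
 [-0.0124758  -0.65529343 -0.75527139]] 53.43614980079478 0.02437247151056788
[ 0.47732909 -0.17247194  0.98451444] [[ 0.01777873 -0.9944884   0.1033283 ]
 [-0.99981126 -0.01687334  0.00962981]
 [-0.00783324 -0.10348    -0.99460069]] 56.25309255273892 -0.031782144556386276
0.1 [ 0.21098448 -0.50761232  0.20669262] [[ 9.23481052e-01  3.83643985e-01 -2.01069445e-04]
 [ 3.83643920e-01 -9.23480232e-01  1.26621104e-03]
 [ 3.00090593e-04 -1.24646098e-03 -9.99999178e-01]] [ 0.23983582  0.30503976 -0.46858604] 0.08521684065463468 0.0187
```

View pics/s0.png

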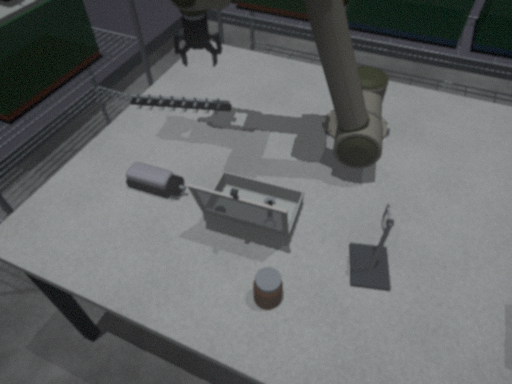

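View pics/t0.png

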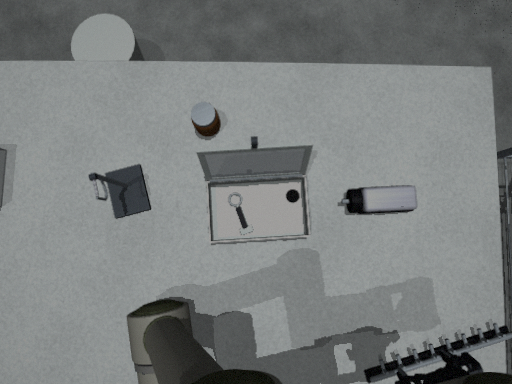

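Scene: box in the middle, with the lid leaning back towards the jar, and the hook stand at right. Top: scraper ring near (235,200), blade near (246,231), hook near (98,185), knob near (254,141). I'll enlarge the parts that matter.

```bash
python3 - <<'E'
from h import *
a=load("s0")["color"][:,:,::-1];b=load("t0")["color"][:,:,::-1]
g=lambda x:np.clip(x.astype(float)*1.5,0,255).astype(np.uint8)
r=lambda im,x,y,w,h:cv2.resize(g(im[y:y+h,x:x+w]),(400,300),interpolation=cv2.INTER_CUBIC)
o=np.vstack([np.hstack([r(b,80,155,80,60),r(b,200,175,80,60)]),np.hstack([r(a,340,200,80,60),r(b,196,130,120,90)])])
cv2.imwrite("pics/c0.png",o)
E
```

```text
(no output)
```

View pics/c0.png

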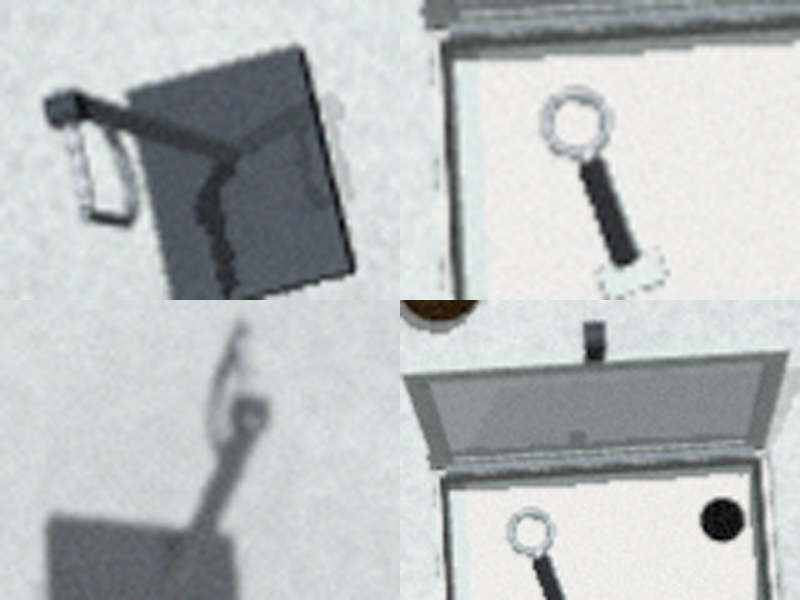

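The crops show the post top at (92.4,176), the nose top at (98.4,198), the ring centre at (235.4,199.6), the blade tip at (246.6,230) and the knob at (254.5,142), all top-view pixels. In the scene view the post top is at (390,222) and the nose top at (388,205).

```bash
python3 - <<'E'
from h import *
np.set_printoptions(precision=4,suppress=True)
a=load("s0");b=load("t0")
P=plane(b,92.4,176,.219);N=plane(b,98.4,198,.222)
v=P-N;print("post",P,"nose",N,np.hypot(*v[:2]),"standyaw",np.degrees(np.arctan2(v[1],v[0])))
print(two(b,(92.4,176),a,(390,222)),two(b,(98.4,198),a,(388.3,205)))
# base corners z=.012
c=[plane(b,u,w,.012) for u,w in((105.5,173.5),(140.3,164.5),(151,209.5))]
print(c,np.linalg.norm(c[0]-c[1]),np.linalg.norm(c[2]-c[1]),"baseyaw",np.degrees(np.arctan2(*(c[1]-c[2])[[1,0]])))
E_=plane(b,235.4,199.6,.013);B=plane(b,246.6,230,.013)
w=E_-B;print("eye",E_,"blade",B,np.hypot(*w[:2]),"(126.5 expected to blade edge?)",np.degrees(np.arctan2(w[1],w[0])))
# box rim
g=cv2.cvtColor(b["color"],cv2.COLOR_RGB2GRAY)
F1=plane(b,211.5,243.5,.06);F2=plane(b,309.5,237,.06);d=F1-F2
print("rim",F1,F2,np.linalg.norm(d),"boxyaw",np.degrees(np.arctan2(-d[0],d[1])))
R=plane(b,208.5,181.5,.06),plane(b,306,176.5,.06);print("rear",R)
K_=two(b,(254.5,142),a,(190,189));print("knob guess",K_,plane(b,254.5,142,.06+.18))
E
```

```text
post [0.5789 0.1826 0.219 ] nose [0.5311 0.165  0.222 ] 0.05097532139163057 standyaw 20.158188827100226
(array([0.579 , 0.1826, 0.2187]), np.float64(0.0002797941986436003)) (array([0.531 , 0.1682, 0.2177]), np.float64(0.0025257209233930903))
[array([0.6139, 0.2423, 0.012 ]), array([0.6405, 0.1467, 0.012 ]), array([0.5171, 0.1111, 0.012 ])] 0.09925648455353468 0.12839831414938713 baseyaw 16.084361829844365
eye [ 0.548 -0.118  0.013] blade [ 0.4666 -0.15    0.013 ] 0.08744820959636786 (126.5 expected to blade edge?) 21.437850012466566
rim [ 0.4313 -0.0621  0.06  ] [ 0.4522 -0.3119  0.06  ] 0.2507076366793168 boxyaw 4.788094501455652
rear (array([ 0.5905, -0.0497,  0.06  ]), array([ 0.6079, -0.3026,  0.06  ]))
knob guess (array([ 0.6784, -0.2121,  0.2559]), np.float64(0.10288320531553805)) [ 0.6542 -0.1683  0.24  ]
```

```bash
python3 -m handwheel '2 2.5 0 0 0 0 1;4.2 5.3 0 0 0 0 1;6.6 8.3 0 0 0 0 1;9 11.3 0 0 0 0 1;11.4 14.3 0 0 0 0 1;13.8 17.3 0 0 0 0 1;16.2 20.3 0 0 0 0 1;18.6 23.3 0 0 0 0 1'; python3 -m handwheel '2.3 3 0 0 0 0 1;4.7 6 0 0 0 0 1;7 9 0 0 0 0 1;9 11.7 0 0 0 0 1;10 13.2 0 0 0 -1 1;10 13.2 0 0 0 -1 1;10 13.2 0 0 0 -1 1'
python3 - <<'E'
from h import *
a=grab("wrist","w1")
s=status.observe();print(s["time_s"],s["position"],s["tool_rot"],a["xyz"],a["orientation"])
E
```

```text
time_s: 0.77
position: [0.3977, -0.2731, 0.2071]
tool_rot: [[0.924, 0.383, -0.0], [0.383, -0.924, 0.0], [-0.0, -0.0, -1.0]]
ft_force: [0.4, -1.1, -0.1]
grip_width: 0.0851
gripper_force: 0.0
time_s: 1.35
position: [0.497, -0.1423, 0.2068]
tool_rot: [[0.929, 0.37, -0.001], [0.37, -0.929, 0.0], [-0.001, -0.0, -1.0]]
ft_force: [0.5, 0.5, 0.6]
grip_width: 0.0853
gripper_force: 0.0
1.4 [ 0.49669569 -0.14311754  0.20692894] [[ 9.29752216e-01  3.68185014e-01 -7.81901974e-04]
 [ 3.68185168e-01 -9.29752483e-01  5.71264283e-05]
 [-7.05942207e-04 -3.40998133e-04 -9.99999693e-01]] [ 0.56545473 -0.11605121  0.37345517] [[ 0.36970586 -0.89021544 -0.26614667]
 [-0.92914833 -0.35451661 -0.10488733]
 [-0.00098109  0.28606719 -0.95820906]]
```

View pics/w1.png

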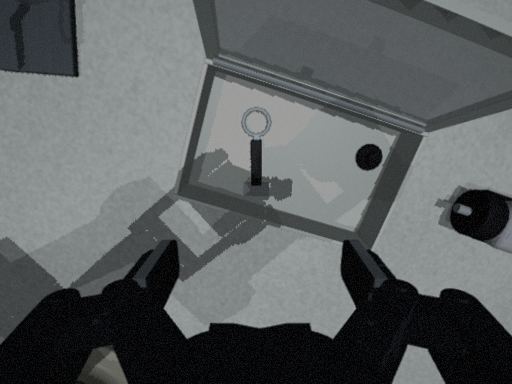

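The wrist view shows the ring centre at (257,122) and the grip from (256,139) to (256,185), aligned with the tool.

```bash
python3 - <<'E'
from h import *
np.set_printoptions(precision=4,suppress=True)
a=load("w1")
E_=plane(a,256.8,122,.013);G=plane(a,256.2,185,.021);G2=plane(a,256.5,140,.021)
print(E_,G,G2,[np.degrees(np.arctan2(v[1],v[0])) for v in (E_-G,G2-G)],np.linalg.norm((E_-G)[:2]))
d=(E_-G)[:2];d/=np.linalg.norm(d);print("origin",E_[:2]-.0515*d, "grasp +5",E_[:2]-.0465*d)
E
```

```text
[ 0.5508 -0.1178  0.013 ] [ 0.4759 -0.1466  0.021 ] [ 0.5305 -0.1255  0.021 ] [np.float64(21.03814236956938), np.float64(21.137447687993767)] 0.08028675112417485
origin [ 0.5027 -0.1363] grasp +5 [ 0.5074 -0.1345]
```

```bash
python3 -m handwheel '0.5 0.4 -2 0 0 0 0.8;1 0.8 -5 0 0 0 0.6;1 0.8 -8.5 0 0 0 0.6;1 0.8 -12 0 0 0 0.6;1 0.8 -15 0 0 0 0.6;1 0.8 -17.5 0 0 0 0.6;1 0.8 -18.8 0 0 0 0.6;1 0.8 -19.3 0 0 0 0.6'; python3 -m handwheel '0 0 -0.3 0 0 0 0.6;0 0 -0.3 0 0 0 0.4;0 0 -0.3 0 0 0 0.2;0 0 -0.3 0 0 0 0;0 0 -0.3 0 0 0 0;0 0 -0.3 0 0 0 0;0 0 -0.3 0 0 0 0;0 0 -0.3 0 0 0 0' 60
```

```text
time_s: 2.07
position: [0.5054, -0.1357, 0.0121]
tool_rot: [[0.931, 0.366, -0.004], [0.366, -0.931, 0.002], [-0.003, -0.003, -1.0]]
ft_force: [0.2, 0.1, -0.3]
grip_width: 0.0511
gripper_force: 0.0
time_s: 2.73
position: [0.5071, -0.1348, 0.0114]
tool_rot: [[0.93, 0.368, 0.0], [0.368, -0.93, -0.0], [0.0, 0.0, -1.0]]
ft_force: [-0.1, -0.7, -0.1]
grip_width: -0.0002
gripper_force: 0.0
```

```bash
python3 - <<'E'
from h import *
a=grab("wrist","w2");b=grab("top","t2")
o=np.hstack([cv2.resize(a["color"][100:340,130:390],(400,369)),cv2.resize(b["color"][170:260,195:320],(400,369))])
cv2.imwrite("pics/c2.png",np.clip(o[:,:,::-1].astype(float)*1.6,0,255).astype(np.uint8))
s=status.observe();print(s["time_s"],s["position"],s["grip_width"],s["gripper_force"])
E
```

```text
2.8333 [ 0.50704638 -0.13484535  0.01127952] 0.00017045930561546173 0.0
```

View pics/c2.png

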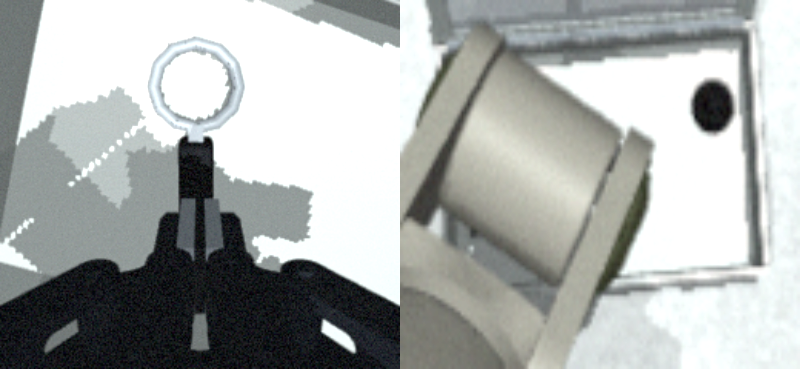

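The crop shows the pads apparently met at (258,240) on the grip, with the ring still ahead at about (258,154). I'll check whether the ring has moved, and lift a little.

```bash
python3 -m handwheel '0 0 0.5 0 0 0 0;0 0 1 0 0 0 0;0 0 2 0 0 0 0;0 0 3 0 0 0 0;0 0 4 0 0 0 0;0 0 4 0 0 0 0'; python3 - <<'E'
from h import *
np.set_printoptions(precision=4,suppress=True)
a=load("w2"); print(plane(a,258,154,.013))
c=grab("wrist","w3")
for i in(a,c):
    g=cv2.cvtColor(i["color"],cv2.COLOR_RGB2GRAY); print(i["xyz"])
o=np.hstack([cv2.resize(x["color"][80:320,130:390],(400,369)) for x in(a,c)])
cv2.imwrite("pics/c3.png",np.clip(o[:,:,::-1].astype(float)*1.6,0,255).astype(np.uint8))
E
```

```text
time_s: 3.33
position: [0.5082, -0.1354, 0.0538]
tool_rot: [[0.93, 0.368, 0.004], [0.368, -0.93, -0.002], [0.003, 0.003, -1.0]]
ft_force: [-0.3, -0.5, 0.0]
grip_width: -0.0001
gripper_force: 0.0
[ 0.5518 -0.117   0.013 ]
[ 0.5754 -0.1087  0.1781]
[ 0.5758 -0.1089  0.2207]
```

View pics/c3.png

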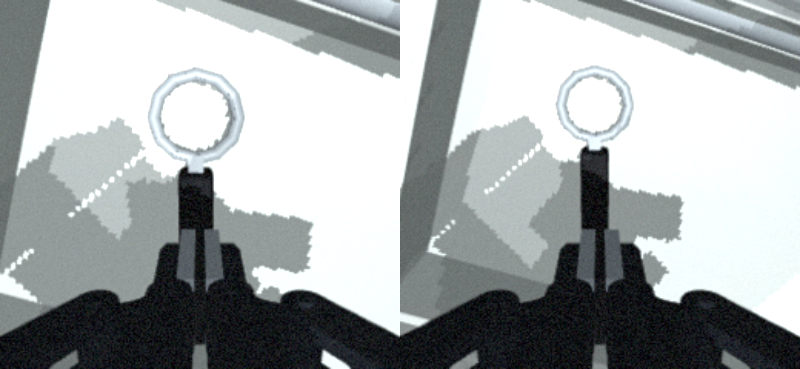

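Left and right: the ring and grip have not moved and the fingers met in empty space. I'll compare where the TCP and the grip ends project.

```bash
python3 - <<'E'
from h import *
np.set_printoptions(precision=4,suppress=True)
for n,z in(("w2",.0113),("w3",.0538)):
    a=load(n)
    print(n,"tcp, tcp-19, -38",proj(a,[[.5071,-.1349,z+k] for k in(0,.019,.038)]).round(0).tolist())
    print("grip ends, -x end mid",proj(a,[[.5307,-.1255,.021],[.4747,-.147,.021]]).round(0).tolist())
a=load("w3");g=cv2.cvtColor(a["color"],cv2.COLOR_RGB2GRAY)
print(g[170:300:4,253:262:2].tolist())
E
```

```text
w2 tcp, tcp-19, -38 [[258.0, 227.0], [258.0, 240.0], [258.0, 257.0]]
grip ends, -x end mid [[258.0, 194.0], [257.0, 282.0]]
w3 tcp, tcp-19, -38 [[257.0, 229.0], [257.0, 242.0], [257.0, 258.0]]
grip ends, -x end mid [[257.0, 179.0], [257.0, 252.0]]
[[156, 156, 159, 160, 146], [154, 158, 159, 158, 147], [38, 39, 35, 30, 23], [33, 22, 33, 34, 34], [28, 24, 27, 29, 35], [24, 29, 35, 34, 29], [16, 10, 15, 23, 15], [23, 20, 1, 6, 20], [15, 5, 16, 3, 13], [4, 12, 7, 15, 5], [6, 5, 5, 13, 6], [19, 14, 0, 12, 8], [18, 7, 9, 20, 11], [1, 1, 3, 15, 0], [4, 22, 0, 10, 16], [56, 54, 15, 6, 8], [60, 63, 12, 0, 9], [57, 50, 21, 8, 2], [56, 57, 28, 15, 1], [56, 57, 20, 10, 4], [54, 57, 9, 5, 0], [54, 53, 5, 0, 0], [58, 54, 3, 3, 1], [70, 70, 1, 15, 8], [5, 66, 20, 16, 5], [16, 14, 7, 14, 11], [20, 6, 13, 10, 9], [11, 12, 25, 18, 9], [18, 10, 18, 12, 1], [7, 21, 11, 13, 9], [1, 14, 11, 16, 24], [22, 12, 17, 6, 15], [15, 9, 17, 10, 12]]
```

```bash
python3 - <<'E'
from h import *
np.set_printoptions(precision=4,suppress=True)
R={}
for n in("w1","w2","w3"):
    a=load(n);g=cv2.cvtColor(a["color"],cv2.COLOR_RGB2GRAY);f=K(a)[0,0]
    c=proj(a,[[.5513,-.1175,.013]])[0].astype(int)
    # ring inner hole: bright floor component enclosed; use Canny + Hough circle
    r0=.019*f/(a["xyz"][2]-.013)
    w=int(r0*1.6);s=g[c[1]-w:c[1]+w,c[0]-w:c[0]+w]
    s=cv2.resize(s,None,fx=4,fy=4,interpolation=cv2.INTER_CUBIC)
    h=cv2.HoughCircles(s,cv2.HOUGH_GRADIENT,1,200,param1=80,param2=10,minRadius=int(r0*2.6),maxRadius=int(r0*4.8))
    h=h[0,0]/4;R[n]=(h[0]+c[0]-w,h[1]+c[1]-w)
    row=g[int(proj(a,[[.522,-.129,.021]])[0,1])];print(n,f,r0,"circle",R[n],h[2],"darkrow",np.where(row[235:285]<60)[0]+235)
a1,a2,a3=[load(n) for n in("w1","w2","w3")]
print(two(a1,R["w1"],a2,R["w2"]),two(a1,R["w1"],a3,R["w3"]))
E
```

```text
w1 277.1737247877993 14.610140905749606 circle (np.float64(255.125), np.float64(121.875)) 14.425 darkrow [251 252 253 254 255 256 257 258 259 260]
w2 277.1737247877993 31.89860392071 circle (np.float64(257.125), np.float64(155.625)) 31.325 darkrow [246 247 248 249 250 251 252 253 254 255 256 257 258 259 260 261 262 263
 264 265 266 267 268]
w3 277.1737247877993 25.359444199368568 circle (np.float64(256.625), np.float64(148.125)) 25.375 darkrow [247 248 249 250 251 252 253 254 255 256 257 258 259 260 261 262 263 264]
(array([ 0.5504, -0.1163,  0.0126]), np.float64(0.001202928016823961)) (array([ 0.5506, -0.1164,  0.0153]), np.float64(0.0014443588782627338))
```

Heights and widths agree with the scraper lying on the floor, so the tip of the finger seems not to grip. I'll go lower, watching the force, and close again.

```bash
python3 -m handwheel '0 0 0 0 0 0 0.5;0 0 0 0 0 0 0.5;0 0 0 0 0 0 0.5;0 0 -1.5 0 0 0 0.5;0 0 -3 0 0 0 0.5;0 0 -4 0 0 0 0.5;0 0 -4.4 0 0 0 0.5;0 0 -4.4 0 0 0 0.5' 60; python3 -m handwheel '0 0 0 0 0 0 0.4;0 0 0 0 0 0 0.3;0 0 0 0 0 0 0.2;0 0 0 0 0 0 0.1;0 0 0 0 0 0 0;0 0 0 0 0 0 0;0 0 0 0 0 0 0;0 0 0 0 0 0 0'
```

```text
time_s: 4.05
position: [0.5066, -0.1347, 0.0063]
tool_rot: [[0.93, 0.367, -0.002], [0.367, -0.93, 0.001], [-0.001, -0.002, -1.0]]
ft_force: [0.3, 0.2, 0.1]
grip_width: 0.0432
gripper_force: 0.0
time_s: 4.72
position: [0.507, -0.1349, 0.0073]
tool_rot: [[0.93, 0.368, -0.0], [0.368, -0.93, 0.0], [-0.0, -0.0, -1.0]]
ft_force: [0.3, -1.0, -0.1]
grip_width: -0.0
gripper_force: 0.0
```

```bash
python3 - <<'E'
from h import *
a=grab("wrist","w4");b=grab("scene","s4")
s=status.observe();print(s["time_s"],s["position"],s["grip_width"],s["joint_efforts"],proj(b,[s["position"]]),proj(a,[s["position"]]))
G=lambda x:(255*(x[:,:,::-1]/255.)**.45).astype(np.uint8)
u,v=proj(b,[s["position"]])[0].astype(int)
o=np.hstack([cv2.resize(G(a["color"][180:270,213:303]),(400,400),interpolation=2),cv2.resize(G(b["color"][v-40:v+40,u-40:u+40]),(400,400),interpolation=2)])
cv2.imwrite("pics/c4.png",o)
E
```

```text
4.8167 [ 0.50703278 -0.1348712   0.00722951] 8.578022779240749e-05 [ 3.12497039e-03 -4.67793381e+01 -1.50558650e+01  1.08144900e-04
  9.12853757e-04  4.49230174e-05] [[269.3506536  212.28853061]] [[258.39710679 227.37535758]]
```

View pics/c4.png

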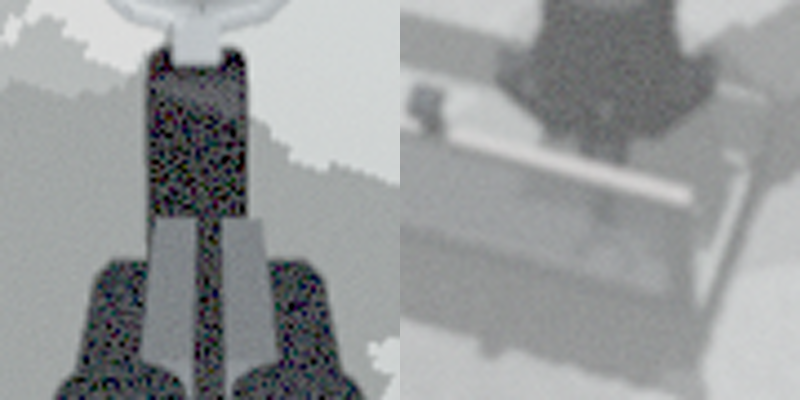

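```bash
python3 - <<'E'
from h import *
np.set_printoptions(precision=1,suppress=True)
a=load("w1");p=np.array([.4967,-.1431,.2069]);x=np.array([.9298,.3682,0]);y=np.array([.3682,-.9298,0]);z=np.array([0,0,1.])
for s in(-1,1):
  print("open",s,[proj(a,[p+s*y*.0426+x*dx+z*k])[0] for dx in(0,.011) for k in(0,.013,.026)])
a=load("w3");p=np.array([.5078,-.1352,.0525])
print("closed",[proj(a,[p+x*.011+s*y*.01+z*k])[0] for s in (-1,1) for k in(0,.01,.02,.03)])
g=cv2.cvtColor(load("w1")["color"],cv2.COLOR_RGB2GRAY)
for r in range(225,260,3): print(r,np.where(g[r,130:390]<45)[0][[0,-1]]+130, (g[r,130:250]<45).sum(),(g[r,270:390]<45).sum())
E
```

```text
open -1 [array([194.2, 228.1]), array([189.4, 236.8]), array([183.8, 246.8]), array([193. , 212.3]), array([188., 220.]), array([182.2, 228.9])]
open 1 [array([324.5, 228.3]), array([329.3, 237. ]), array([334.7, 247.1]), array([325.7, 212.5]), array([330.6, 220.3]), array([336.4, 229.2])]
closed [array([242.4, 211.2]), array([241.5, 216.9]), array([240.5, 223.2]), array([239.3, 230.4]), array([273.4, 211.2]), array([274.2, 216.8]), array([275.2, 223.2]), array([276.2, 230.3])]Traceback (most recent call last):
  File "<stdin>", line 9, in <module>
IndexError: index 0 is out of bounds for axis 0 with size 0
```

Projecting the finger ends shows they really sit about 25 mm short of the reported TCP, both open (from the 165 px pad gap) and shut. The fingers therefore closed above the grip. I'll go down in small steps, watching the force.

```bash
python3 -m handwheel '0 0 1.5 0 0 0 0.5;0 0 1.5 0 0 0 0.5;0 0 1.5 0 0 0 0.5;0 0 1 0 0 0 0.5;0 0 0.3 0 0 0 0.5;0 0 -0.3 0 0 0 0.5;0 0 -0.7 0 0 0 0.5;0 0 -0.7 0 0 0 0.5'; python3 -m handwheel '0 0 -0.2 0 0 0 0.5;0 0 -0.4 0 0 0 0.5;0 0 -0.4 0 0 0 0.5'; python3 -m handwheel '0 0 -0.2 0 0 0 0.5;0 0 -0.4 0 0 0 0.5;0 0 -0.4 0 0 0 0.5' 
```

```text
time_s: 5.48
position: [0.5064, -0.1346, -0.0012]
tool_rot: [[0.93, 0.367, -0.002], [0.367, -0.93, 0.001], [-0.002, -0.002, -1.0]]
ft_force: [0.1, -0.6, -0.6]
grip_width: 0.0429
gripper_force: 0.0
time_s: 5.73
position: [0.507, -0.1349, -0.004]
tool_rot: [[0.93, 0.368, -0.0], [0.368, -0.93, 0.0], [-0.0, -0.0, -1.0]]
ft_force: [-0.7, 0.7, -0.2]
grip_width: 0.0427
gripper_force: 0.0
time_s: 5.98
position: [0.5069, -0.1348, -0.0081]
tool_rot: [[0.93, 0.368, -0.0], [0.368, -0.93, 0.0], [-0.0, -0.0, -1.0]]
ft_force: [-0.8, -0.5, -0.0]
grip_width: 0.0427
gripper_force: 0.0
```

No contact at a reported z of -8 mm, so the offset is real.

```bash
python3 -m handwheel '0 0 -0.2 0 0 0 0.5;0 0 -0.4 0 0 0 0.5;0 0 -0.4 0 0 0 0.5'; python3 -m handwheel '0 0 0 0 0 0 0.4;0 0 0 0 0 0 0.3;0 0 0 0 0 0 0.2;0 0 0 0 0 0 0.1;0 0 0 0 0 0 0;0 0 0 0 0 0 0;0 0 0 0 0 0 0;0 0 0 0 0 0 0' 60
```

```text
time_s: 6.23
position: [0.5068, -0.1348, -0.0122]
tool_rot: [[0.93, 0.368, -0.0], [0.368, -0.93, 0.0], [-0.0, -0.0, -1.0]]
ft_force: [0.2, -0.6, -0.3]
grip_width: 0.0425
gripper_force: 0.0
time_s: 6.9
position: [0.5071, -0.1349, -0.0115]
tool_rot: [[0.93, 0.368, 0.0], [0.368, -0.93, -0.0], [0.0, 0.0, -1.0]]
ft_force: [-1.5, 0.8, 5.4]
grip_width: 0.012
gripper_force: 59.3
```

```bash
python3 -m handwheel '0 0 0.3 0 0 0 0;0 0 1 0 0 0 0;0 0 2 0 0 0 0;0 0 3.5 0 0 0 0;0 0 5.5 0 0 0 0;0 0 8 0 0 0 0;0 0 10.5 0 0 0 0;0 0 13 0 0 0 0'; python3 -m handwheel '0 0 3 0 0 0 0;0 0 6 0 0 0 0;0 0 8.5 0 0 0 0;0 0 10 0 0 0 0;0 0 10 0 0 0 0;0 0 10 0 0 0 0'; python3 - <<'E'
from h import *
np.set_printoptions(precision=4,suppress=True)
a=grab("wrist","w5");s=status.observe();print(s["time_s"],s["position"],s["tool_rot"],s["ft_force"],s["grip_width"])
cv2.imwrite("pics/c5.png",cv2.resize((255*(a["color"][130:280,170:345,::-1]/255.)**.5).astype(np.uint8),(700,600),interpolation=2))
E
```

```text
time_s: 7.57
position: [0.5068, -0.1348, 0.1202]
tool_rot: [[0.93, 0.368, 0.0], [0.368, -0.93, -0.0], [0.0, 0.0, -1.0]]
ft_force: [0.4, 0.5, -1.0]
grip_width: 0.0117
gripper_force: 58.6
time_s: 8.07
position: [0.5069, -0.1348, 0.2187]
tool_rot: [[0.93, 0.368, 0.001], [0.368, -0.93, -0.001], [0.001, 0.001, -1.0]]
ft_force: [-0.7, -0.9, -1.7]
grip_width: 0.0122
gripper_force: 58.6
8.1167 [ 0.5065 -0.1346  0.2176] [[ 0.93    0.3675 -0.0011]
 [ 0.3675 -0.93    0.0006]
 [-0.0008 -0.0009 -1.    ]] [-0.5161  0.7837 -1.6244] 0.011857967867653398
```

View pics/c5.png

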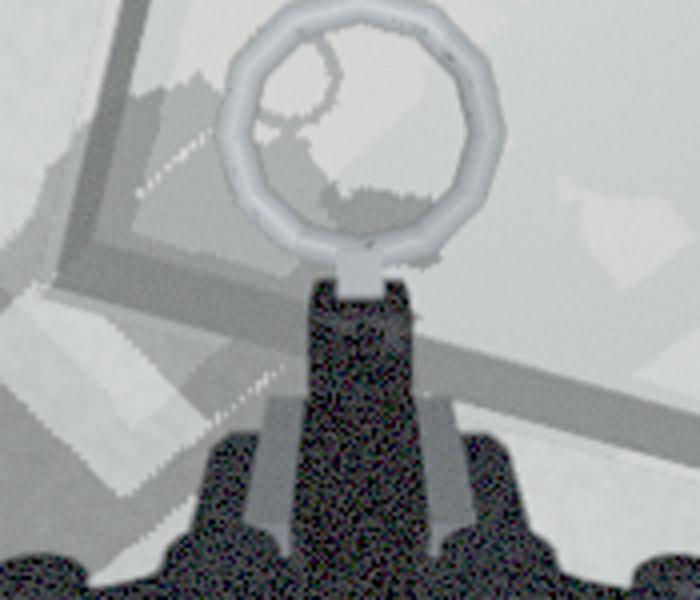

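Firmly held: the grip is between the pads and the ring is centred near (260,162), level. I'll move over the hook, high, and look there.

```bash
python3 -m handwheel '0 1 1.5 0 0 0 0;-0.3 3.5 3 0 0 -1 0;-0.8 7 4.7 0 0 -2 0;-1.2 10.5 4.7 0 0 -3 0;-1.6 14 4.7 0 0 -4 0;-2 17.5 4.7 0 0 -5 0;-2.4 21 4.7 0 0 -5 0;-2.8 24.5 4.7 0 0 -5 0'; python3 -m handwheel '-0.2 2.5 0 0 0 0 0;-0.2 4 0 0 0 0 0;-0.2 4.1 0 0 0 0 0;-0.2 4.1 0 0 0 0 0;-0.2 4.1 0 0 0 0 0'; python3 - <<'E'
from h import *
np.set_printoptions(precision=4,suppress=True)
a=load("w5");f=K(a)[0,0]
o,d=ray(a,260.3,162.5);print("eye via size",o+d*.038*f/71.75)
a=grab("wrist","w6");grab("top","t6");s=status.observe();print(s["time_s"],s["position"],s["tool_rot"][:,0] if hasattr(s["tool_rot"],'shape') else s["tool_rot"],a["xyz"])
for n,P in(("nose",[.5305,.167,.222]),("post",[.579,.1826,.219])):print(n,proj(a,[P]))
cv2.imwrite("pics/c6.png",cv2.resize((255*(a["color"][80:275,120:380,::-1]/255.)**.6).astype(np.uint8),(800,600),interpolation=2))
E
```

```text
time_s: 8.78
position: [0.478, 0.1117, 0.2637]
tool_rot: [[0.959, 0.285, -0.003], [0.285, -0.959, 0.0], [-0.003, -0.001, -1.0]]
ft_force: [1.2, -0.3, -1.6]
grip_width: 0.0122
gripper_force: 58.7
time_s: 9.2
position: [0.4769, 0.1504, 0.2644]
tool_rot: [[0.959, 0.285, -0.002], [0.285, -0.959, -0.0], [-0.002, -0.0, -1.0]]
ft_force: [0.5, 0.2, -1.2]
grip_width: 0.0119
gripper_force: 58.7
eye via size [ 0.5507 -0.1187  0.2401]
9.3 [0.4771 0.1501 0.2648] [ 0.9589  0.2838 -0.001 ] [0.5476 0.1707 0.4309]
nose [[257.8594 134.3642]]
post [[256.1574  60.6342]]
```

View pics/c6.png

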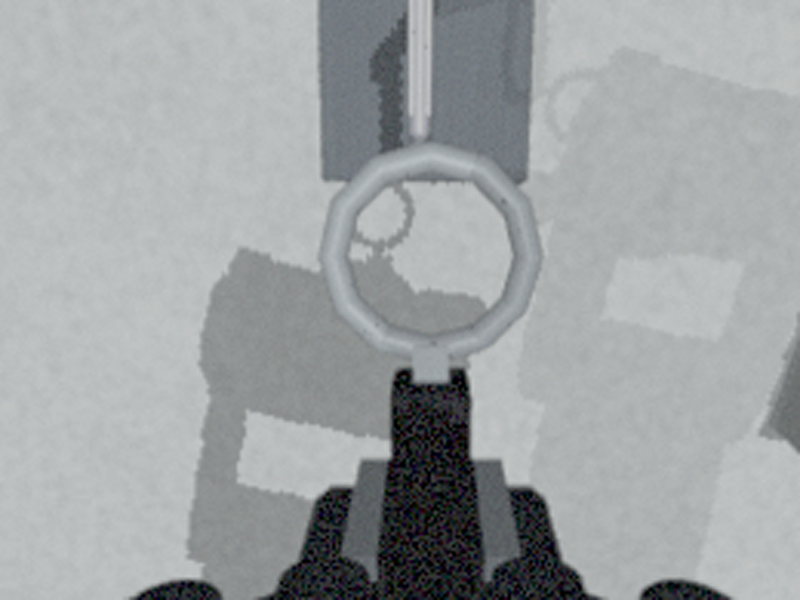

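The nose's near edge is at (256.5,124.5) and the ring centre at (260.1,161.2). The bar runs straight up the image, so the yaw matches.

```bash
python3 - <<'E'
from h import *
np.set_printoptions(precision=4,suppress=True)
a=load("w6");b=load("t6");t=load("t0")
u=np.array([.9589,.2838]);
n=plane(a,256.5,124.5,.222)[:2]+.003*u; n2=plane(a,256.5,124.5,.219)[:2]+.003*u
E_=plane(a,260.1,161.2,.2885)[:2]; cr=E_+.0165*u
print("nose",n,n2,"eye",E_,"crown",cr)
tgt=n+.008*u; d=tgt-cr;print("shift xy",d,"along",d@u,"side",d@[-.2838,.9589])
# second: triangulated near edge with top t0
print(two(a,(256.5,120.5),t,(98.4,198)))
# where crown's front edge projected vs seen
print(proj(a,[[*(E_+.019*u),.2885],[*(E_-.019*u),.2885]]), "seen rows",80+143/3.077,80+356/3.077)
# hook line direction in image at z .215
p,q=plane(a,256.6,81,.222)[:2],plane(a,256.5,120,.222)[:2];v=p-q;print("yaw",np.degrees(np.arctan2(v[1],v[0])))
E
```

```text
nose [0.5399 0.1708] [0.5398 0.1708] eye [0.5231 0.1632] crown [0.539  0.1679]
shift xy [0.0087 0.0052] along 0.00978437770991128 side 0.0025787327374254664
(array([0.5357, 0.1716, 0.205 ]), np.float64(0.007101039907167209))
[[260.1652 123.6053]
 [260.0387 196.1607]] seen rows 126.47383815404615 195.6971075723107
yaw 16.237438384241997
```

The ring's wire may be hiding the true end of the nose, so I'll back off 25 mm and read the bar's end from an intensity profile.

```bash
python3 -m handwheel '-1.2 -0.35 0 0 0 0 0;-2.4 -0.7 0 0 0 0 0;-2.4 -0.7 0 0 0 0 0;-2.4 -0.7 0 0 0 0 0;-2.4 -0.7 0 0 0 0 0'; python3 - <<'E'
from h import *
np.set_printoptions(precision=4,suppress=True,linewidth=200)
a=grab("wrist","w7");g=cv2.cvtColor(a["color"],cv2.COLOR_RGB2GRAY)
s=status.observe();print(s["time_s"],s["position"],a["xyz"],proj(a,[[.5305,.167,.222],[.5399,.1708,.222]]))
for r in range(70,134,2):print(r,g[r,244:272])
E
```

```text
time_s: 9.72
position: [0.4536, 0.1437, 0.2653]
tool_rot: [[0.959, 0.284, 0.0], [0.284, -0.959, 0.0], [0.0, 0.0, -1.0]]
ft_force: [0.8, -0.2, -1.1]
grip_width: 0.0118
gripper_force: 58.8
9.7667 [0.4536 0.1438 0.2652] [0.5239 0.1638 0.432 ] [[258.006  100.3209]
 [256.6241  85.5181]]
70 [ 70  75  77  76  70  50  42  36  89 154 144 142 158 138 147 157 101  70  75  75  75  73  72  69  75  71  75  78]
72 [ 71  74  72  55  46  37  31  47  84 155 146 140 158 142 143 159  88  75  69  75  74  70  75  68  72  72  76  76]
74 [ 73  56  45  38  39  43  35  38  86 157 144 141 161 140 143 160  98  69  73  75  74  74  73  69  75  75  74  73]
76 [ 52  41  39  42  42  32  45  39  87 155 145 141 160 143 146 159  97  68  67  76  75  74  75  72  74  73  73  77]
78 [ 42  43  40  41  36  38  40  38  97 156 148 143 158 142 144 157  97  72  71  71  74  76  74  71  75  77  77  74]
80 [ 41  42  39  42  39  40  65  52  92 158 146 139 160 139 140 159  90  70  73  74  78  77  77  73  75  73  70  77]
82 [ 36  39  43  36  39  46  65  74  96 153 136 139 159 138 142 155  90  72  78  76  77  73  73  76  76  74  71  76
[... 1879 characters left out ...]
7 73 73 73 73 74 79]
122 [72 65 57 69 71 68 67 87 76 66 72 64 71 74 72 75 67 69 72 72 68 62 67 71 64 64 59 71]
124 [155 154 140 151 152 152 153 154 157 154 154 134 149 149 148 149 132 139 155 157 153 136 148 154 151 147 131 154]
126 [153 153 156 156 151 153 152 151 158 153 145 131 129 120 103 106 112 116 112 130 127 140 150 147 142 143 149 153]
128 [155 155 152 131 133 121 123 110 109 103 103 110 111 115 120 121 122 119 112 115 111 108 103 106 112 112 126 127]
130 [106 106 109 101 109 114 115 121 124 127 132 132 139 147 148 149 151 148 147 145 138 131 127 126 121 114 112 111]
132 [122 124 124 131 137 138 144 144 149 153 155 151 146 145 139 135 132 138 144 146 153 154 155 154 151 151 143 137]
```

The profile is clear: the gate ends by row 89 and the nose top spans rows 91–99, centred near (256.1,95).

```bash
python3 - <<'E'
from h import *
np.set_printoptions(precision=4,suppress=True)
a=load("w7");u=np.array([.9589,.2838]);n=plane(a,256.1,95,.222)[:2]
v=plane(a,256.0,70,.217)[:2]-n;print("nose",n,"yaw",np.degrees(np.arctan2(v[1],v[0])))
E_=plane(a,260.1,161.2,.289)[:2];cr=E_+.0165*u;d=n+.008*u-cr
print("eye",E_,"crown",cr,"shift",d,"along",d@u,"side",d@[-.2838,.9589])
g=cv2.cvtColor(a["color"],cv2.COLOR_RGB2GRAY)
for r in (150,161,172):print(r,[(i,int(g[r,i])) for i in list(range(220,242))+list(range(280,300))])
print([int(x) for x in g[120:206,260]])
E
```

```text
nose [0.5336 0.1693] yaw 16.78045511784656
eye [0.4997 0.1564] crown [0.5155 0.1611] shift [0.0258 0.0106] along 0.027691138824748406 side 0.002812099958024017
150 [(220, 150), (221, 148), (222, 149), (223, 153), (224, 154), (225, 153), (226, 111), (227, 107), (228, 118), (229, 130), (230, 141), (231, 139), (232, 131), (233, 119), (234, 106), (235, 92), (236, 121), (237, 150), (238, 155), (239, 154), (240, 156), (241, 155), (280, 153), (281, 139), (282, 134), (283, 111), (284, 80), (285, 84), (286, 104), (287, 109), (288, 122), (289, 130), (290, 119), (291, 109), (292, 103), (293, 105), (294, 139), (295, 138), (296, 140), (297, 137), (298, 133), (299, 135)]
161 [(220, 154), (221, 153), (222, 149), (223, 130), (224, 107), (225, 115), (226, 125), (227, 137), (228, 141), (229, 132), (230, 122), (231, 115), (232, 96), (233, 98), (234, 148), (235, 154), (236, 153), (237, 154), (238, 151), (239, 151), (240, 110), (241, 95), (280, 153), (281, 150), (282, 152), (283, 150), (284, 151), (285, 152), (286, 106), (287, 83), (288, 93), (289, 105), (290, 112), (291, 129), (292, 123), (293, 111), (2
[... 275 characters left out ...]
7, 97), (238, 96), (239, 97), (240, 100), (241, 97), (280, 154), (281, 158), (282, 155), (283, 153), (284, 83), (285, 84), (286, 96), (287, 108), (288, 114), (289, 125), (290, 122), (291, 113), (292, 104), (293, 103), (294, 145), (295, 136), (296, 134), (297, 137), (298, 136), (299, 138)]
[74, 69, 67, 94, 132, 132, 112, 114, 122, 141, 151, 150, 132, 121, 106, 100, 136, 151, 152, 154, 153, 150, 152, 150, 157, 154, 152, 150, 152, 155, 157, 154, 151, 151, 152, 152, 153, 151, 152, 156, 155, 155, 153, 152, 153, 150, 147, 149, 155, 155, 158, 155, 155, 152, 121, 97, 98, 102, 99, 98, 99, 97, 99, 96, 103, 96, 101, 101, 82, 80, 87, 80, 94, 116, 121, 119, 120, 120, 121, 118, 121, 119, 119, 106, 58, 22]
```

```bash
python3 -m handwheel '1.3 0.5 0 0 0 0 0;2.6 1.1 0 0 0 0 0;2.6 1.1 -1 0 0 0 0;2.6 1.1 -2.5 0 0 0 0;2.6 1.1 -4 0 0 0 0;2.6 1.1 -4.7 0 0 0 0;2.6 1.1 -4.7 0 0 0 0;2.6 1.1 -4.7 0 0 0 0'; python3 - <<'E'
from h import *
np.set_printoptions(precision=4,suppress=True)
a=grab("wrist","w8");g=cv2.cvtColor(a["color"],cv2.COLOR_RGB2GRAY)
s=status.observe();print(s["time_s"],s["position"])
u=np.array([.9589,.2838]);n=np.array([.5336,.1693])
print("nose now at",proj(a,[[*n,.222]]),"target crown on",proj(a,[[*(n+.008*u),.2395]]))
for c in(253,256,258):print(c,[int(x) for x in g[112:160,c]])
E
```

```text
time_s: 10.43
position: [0.4794, 0.1551, 0.2185]
tool_rot: [[0.959, 0.285, -0.0], [0.285, -0.959, 0.0], [-0.0, -0.0, -1.0]]
ft_force: [0.2, 0.0, -0.7]
grip_width: 0.0117
gripper_force: 58.7
10.4833 [0.4796 0.1551 0.2189]
nose now at [[261.5499 141.2185]] target crown on [[261.8233 129.1466]]
253 [72, 76, 74, 71, 76, 74, 73, 73, 70, 74, 69, 77, 72, 73, 73, 87, 107, 117, 130, 145, 155, 145, 130, 117, 105, 84, 76, 75, 69, 57, 38, 39, 35, 70, 92, 108, 114, 146, 152, 151, 150, 123, 106, 107, 97, 96, 102, 136]
256 [71, 72, 76, 73, 76, 76, 74, 77, 73, 74, 78, 72, 75, 78, 77, 100, 118, 130, 142, 154, 148, 133, 119, 109, 88, 73, 66, 71, 67, 67, 68, 74, 49, 60, 96, 109, 138, 127, 104, 105, 106, 140, 152, 151, 150, 149, 148, 148]
258 [162, 163, 164, 164, 165, 166, 163, 164, 166, 165, 164, 155, 151, 123, 96, 112, 121, 133, 150, 156, 137, 123, 114, 96, 70, 58, 95, 110, 112, 115, 110, 97, 76, 73, 134, 151, 153, 155, 152, 151, 152, 152, 154, 155, 152, 151, 153, 154]
```

The nose now shows inside the ring at about (260,141), just behind the crown wire at row 131, which is about 7 mm. I'll nudge 1.5 mm forward and press down.

```bash
python3 -m handwheel '0.15 0.05 0 0 0 0 0;0.15 0.05 -0.8 0 0 0 0;0.15 0.05 -1.6 0 0 0 0;0.15 0.05 -2.4 0 0 0 0;0.15 0.05 -3.2 0 0 0 0;0.15 0.05 -3.2 0 0 0 0' 80; python3 -m handwheel '0 0 -0.6 0 0 0 0;0 0 -1.2 0 0 0 0;0 0 -1.8 0 0 0 0;0 0 -1.8 0 0 0 0'; python3 -m handwheel '0 0 -0.5 0 0 0 0;0 0 -1 0 0 0 0;0 0 -1.4 0 0 0 0;0 0 -1.4 0 0 0 0'
```

```text
time_s: 10.98
position: [0.4798, 0.1555, 0.1844]
tool_rot: [[0.959, 0.285, -0.003], [0.285, -0.959, -0.0], [-0.003, -0.001, -1.0]]
ft_force: [-2.0, -1.0, 0.4]
grip_width: 0.011
gripper_force: 82.6
time_s: 11.32
position: [0.4793, 0.1555, 0.1667]
tool_rot: [[0.958, 0.285, -0.004], [0.285, -0.958, -0.0], [-0.004, -0.001, -1.0]]
ft_force: [-4.2, 0.4, -1.6]
grip_width: 0.0109
gripper_force: 82.5
time_s: 11.65
position: [0.4802, 0.1555, 0.1532]
tool_rot: [[0.959, 0.285, -0.002], [0.285, -0.959, -0.0], [-0.002, -0.0, -1.0]]
ft_force: [-0.3, -0.1, -1.7]
grip_width: 0.0107
gripper_force: 82.5
```

The forces show the gate resisting and then letting go. I'll check the gate by the pixel profile, with the wire expected under the gate.

```bash
python3 - <<'E'
from h import *
np.set_printoptions(precision=4,suppress=True,linewidth=200)
a=grab("wrist","w9");g=cv2.cvtColor(a["color"],cv2.COLOR_RGB2GRAY)
s=status.observe();print(s["time_s"],s["position"],s["ft_force"])
u=np.array([.9589,.2838]);n=np.array([.5336,.1693])
print("nose,gate end,gate hinge",proj(a,[[*n,.222],[*(n+.005*u),.2175],[*(n+.046*u),.2175]]))
for r in range(60,156,3):print(r,g[r,246:278])
E
```

```text
11.7 [0.4804 0.1556 0.1537] [ 0.0909 -0.1744 -1.7747]
nose,gate end,gate hinge [[263.2452 163.4447]
 [263.1684 147.7507]
 [263.7721  23.3136]]
60 [ 76  73  77  75  72  73  77  76  54  54 115 146 164 163 129 133 144 154 165 159 142 130 128 163 162 142 118  75  73  69  77  73]
63 [ 76  72  72  78  77  70  74  72  59  58 117 146 165 165 131 132 144 159 166 158 145 129 138 165 165 139 113  69  73  76  74  70]
66 [ 73  76  71  74  73  75  77  76  65  60 121 147 165 165 133 131 144 159 162 158 144 132 138 161 164 141 109  71  63  67  72  71]
69 [ 73  74  74  78  78  79  79  74  71  65 119 147 164 164 130 135 147 160 164 157 141 131 139 166 161 138 105  67  57  64  67  60]
72 [ 75  76  75  75  78  75  76  72  73  70 122 149 164 166 132 136 147 161 166 156 142 131 136 165 161 137 101  68  68  63  67  67]
75 [ 75  71  80  76  76  75  71  68  68  52 119 151 165 163 130 107 147 160 167 155 142 133 144 165 160 135  75  60  66  65  64  63]
78 [ 74  73  67  74  74  78  51  42  43  59 122 149 166 164 133 135 147 163 164 158 141 129 147 163 157 135  83  63  62  64  67  69]
81 [ 74  75  74  69  53  7
[... 2616 characters left out ...]
9  91  96  90  90 102 110 113]
141 [ 39  35  42  46  70  68  65  64  39  41  48  83 102 114 124 122 137 148 137 129 120 115 100  88  73  70  74  72  69  70  81  92]
144 [ 44  42  40  45  55  75  75  74  73  66  55  83  99 109 116 125 135 147 139 123 114 112 104  92  78  70  67  75  74  77  71  66]
147 [ 41  45  57  77  76  77  71  71  73  75  60  88 103 109 117 126 134 147 137 126 118 109 101  79  75  68  71  77  74  73  69  73]
150 [ 70  73  71  76  72  75  72  76  73  74  59  56  85 101 107 112 116 115 115 112 110 102  79  66  69  72  70  69  74  72  70  68]
153 [142 142 140 139 135 140 141 141 140 123  68  49  51  56  60  72  69  69  70  68  64  62  52  60  73  99 100  95  95  98  65  66]
```

The gate bar runs unbroken over the ring's wire (rows 129–137 are covered), so it is shut with the wire inside. I'll tilt the handle down about the crown so it does not drop hard, then release.

```bash
python3 -m handwheel '0.32 0.09 -0.76 2 -6.7 0 0;0.73 0.22 -1.47 4 -13.4 0 0;1.21 0.36 -2.12 6 -20.1 0 0;1.77 0.53 -2.71 8 -26.9 0 0;2.4 0.71 -3.22 9.9 -33.6 0 0;2.4 0.71 -3.22 9.9 -33.6 0 0;2.4 0.71 -3.22 9.9 -33.6 0 0'
```

```text
time_s: 12.28
position: [0.5031, 0.1624, 0.121]
tool_rot: [[0.786, 0.284, 0.549], [0.233, -0.959, 0.162], [0.573, 0.001, -0.82]]
ft_force: [0.3, 0.5, -1.4]
grip_width: 0.011
gripper_force: 82.5
```

```bash
python3 -m handwheel '0 0 0 0 0 0 0.2;0 0 0 0 0 0 0.4;0 0 0 0 0 0 0.6;0 0 0 0 0 0 0.6;0 0 0 0 0 0 0.6;0 0 0 0 0 0 0.6'; python3 -m handwheel '-0.8 -0.2 1.2 0 0 0 0.6;-2 -0.6 3 0 0 0 0.6;-3.5 -1 5.2 0 0 0 0.6;-5.5 -1.6 8.2 0 0 0 0.6;-7 -3 9.5 -2 6.7 0 0.6;-8 -5 10 -4 13.4 0 0.6;-8 -8 10 -6 20 0 0.6;-8 -10 10 -8 26.9 0 0.6'; python3 - <<'E'
from h import *
grab("scene","s10");grab("top","t10")
a=load("s10")["color"][185:305,330:430,::-1];b=load("t10")["color"][130:250,70:190,::-1]
cv2.imwrite("pics/c10.png",np.hstack([cv2.resize((255*(x/255.)**.6).astype(np.uint8),(400,440),interpolation=2) for x in(a,b)]))
E
```

```text
time_s: 12.78
position: [0.5047, 0.1628, 0.1223]
tool_rot: [[0.785, 0.285, 0.551], [0.234, -0.959, 0.162], [0.574, 0.002, -0.819]]
ft_force: [-0.3, -0.4, -0.3]
grip_width: 0.0516
gripper_force: 0.0
time_s: 13.45
position: [0.4241, 0.0608, 0.2241]
tool_rot: [[0.95, 0.284, 0.126], [0.282, -0.959, 0.034], [0.131, 0.004, -0.991]]
ft_force: [0.2, 0.5, 0.3]
grip_width: 0.0512
gripper_force: 0.0
```

View pics/c10.png

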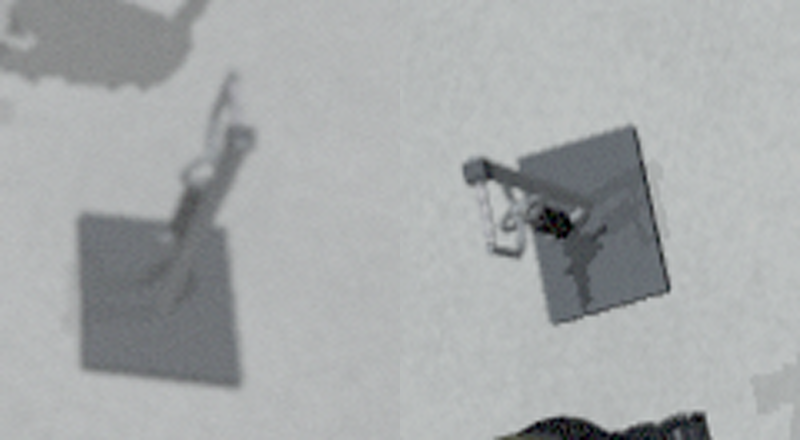

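The scraper hangs by its ring inside the hook, with the handle down at about (190,205) in the left crop. Next is the lid: I'll rise over the knob, straighten the tool and read the knob by a dark mask.

```bash
python3 -m handwheel '0 -1 2.5 -1 3.3 0 0.6;2 -4 5 -2 6.7 0 0.6;5 -7 8 -2 6.7 0 0.6;8 -9.5 8.5 -2 6.7 0 0.6;11 -12 8.5 -2 6.7 0 0.6;14 -14.5 8.5 -2 6.7 0 0.6;17 -17 8.5 -2 6.7 0 0.6;19.5 -19.5 8.5 -2 6.7 0 0.6';python3 -m handwheel '0.6 -1.5 0 0 0 -6 0.6;1.2 -3 0 0 0 -12 0.6;1.2 -3.3 0 0 0 -12 0.6;1.2 -3.3 0 0 0 -12 0.6;1.2 -3.3 0 0 0 -12 0.6'; python3 - <<'E'
from h import *
np.set_printoptions(precision=4,suppress=True,linewidth=220)
a=grab("wrist","w11");g=cv2.cvtColor(a["color"],cv2.COLOR_RGB2GRAY)
s=status.observe();print(s["time_s"],s["position"],s["tool_rot"])
P=np.array([.654,-.169,.24]);c=proj(a,[P])[0];print("expect knob",c)
m=(g<60).astype(np.uint8);n,l,st,ce=cv2.connectedComponentsWithStats(m)
for i in range(1,n):
    if st[i,4]>60:print(st[i],ce[i],plane(a,*ce[i],.24))
x,y=c.astype(int)
for r in range(y-30,y+31,4):print(r,g[r,x-34:x+35:3])
E
```

```text
time_s: 14.22
position: [0.6212, -0.133, 0.3061]
tool_rot: [[0.958, 0.286, 0.013], [0.286, -0.958, 0.002], [0.013, 0.001, -1.0]]
ft_force: [0.8, 0.3, -0.2]
grip_width: 0.0513
gripper_force: 0.0
time_s: 14.63
position: [0.6312, -0.1642, 0.3072]
tool_rot: [[0.996, 0.084, 0.012], [0.084, -0.996, -0.0], [0.012, 0.001, -1.0]]
ft_force: [0.6, -0.3, 0.7]
grip_width: 0.0513
gripper_force: 0.0
14.6833 [ 0.6312 -0.164   0.3075] [[ 0.9964  0.0835  0.0127]
 [ 0.0835 -0.9965 -0.0005]
 [ 0.0126  0.0016 -0.9999]]
expect knob [266.5653 172.9801]
[161  37  46  56 920] [191.0304  72.7772] [ 0.7295 -0.1022  0.24  ]
[   0  136  101   80 3783] [ 53.4856 178.5765] [0.6336 0.0185 0.24  ]
[257 157  18  21 292] [265.7774 167.1164] [ 0.6591 -0.1679  0.24  ]
[333 184  10  27 146] [337.4589 194.7192] [ 0.6398 -0.2333  0.24  ]
[308 191  19  19 288] [317.0729 200.1424] [ 0.6333 -0.216   0.24  ]
[ 395  197  107   43 1834] [430.2606 212.6461] [ 0.63   -0.3213  0.24  ]
[    0   209   512   175 40544] [257.7055 331.2415] [ 0.4868 -0.1751  0.24  ]
142 [136 131 130 128 134 126 130 128 132 134 136 130 138 133 132 129 13
[... 704 characters left out ...]
81 74 77 78 73 65 45 44 44 48 44 67 86 82 86 82 84 87 88 85]
178 [77 78 71 75 78 81 81 78 79 68 75 90 89 91 93 80 79 94 94 90 90 78 79]
182 [68 75 72 71 71 65 76 72 74 59 57 56 54 64 96 78 73 89 94 94 91 93 95]
186 [103 100 104 106 103 106 103 103  99 100 102  83  76  79  81  80  86 142 142 142 140 143 143]
190 [104 102 103 100 105 100 102 101 105 104  78  81  78  77  81  79  76 145 139 144 144 144 141]
194 [ 99 106 101 101 102 104 101 101 101  73  77  79 108  77  74  79  86 141 143 141 142 144 142]
198 [103 103 100 100 106 104  99 101  89  77  79 107  75  81  70  91 139 138 140 140 138 139 140]
202 [101 104 104 102 101 103  98  97  79  79  84  74  81  79  76 141 142 141 140 138 138 139 139]
```

The mask finds the knob at cols 257–275 and rows 157–178, 18 px wide, which is 14 mm as it should be. That gives about (0.657,-0.168), consistent with the box. I'll descend and pinch lightly.

```bash
python3 -m handwheel '1.2 -0.2 0 0 -0.7 0 0.6;2.5 -0.4 -1 0 -0.7 0 0.6;2.5 -0.4 -3.5 0 -0.7 0 0.6;2.5 -0.4 -6 0 -0.7 0 0.6;2.5 -0.4 -8 0 -0.7 0 0.6;2.5 -0.4 -9.5 0 -0.7 0 0.6;2.5 -0.4 -10.3 0 -0.7 0 0.6;2.5 -0.4 -10.3 0 -0.7 0 0.6'; python3 - <<'E'
from h import *
np.set_printoptions(precision=4,suppress=True,linewidth=220)
a=grab("wrist","w12");g=cv2.cvtColor(a["color"],cv2.COLOR_RGB2GRAY)
s=status.observe();print(s["time_s"],s["position"],s["tool_rot"],a["xyz"])
c=proj(a,[[.656,-.168,.24]])[0];print("expect",c)
x,y=c.astype(int)
for r in range(y-30,y+40,4):print(r,g[r,x-42:x+43:3])
E
```

```text
time_s: 15.35
position: [0.6559, -0.1681, 0.2028]
tool_rot: [[0.996, 0.082, 0.022], [0.082, -0.997, 0.001], [0.022, 0.001, -1.0]]
ft_force: [0.8, -0.7, 0.4]
grip_width: 0.0511
gripper_force: 0.0
15.4 [ 0.6564 -0.1685  0.2044] [[ 0.9964  0.0815  0.0241]
 [ 0.0816 -0.9967 -0.0005]
 [ 0.024   0.0025 -0.9997]] [ 0.7254 -0.1628  0.371 ]
expect [258.3513 254.759 ]
224 [67 70 70 72 67 64 63 68 67 63 58 63 62 64 65 62 62 63 65 60 61 66 66 60 65 61 65 68 74]
228 [73 74 76 72 73 74 73 75 71 76 70 63 68 69 73 67 76 67 68 61 69 66 65 66 86 85 82 85 83]
232 [62 62 64 64 67 63 68 65 61 66 21 29 26 28 21 23 23 30 19 62 64 59 61 68 66 63 67 65 66]
236 [86 91 89 89 87 89 93 92 90 89 17 23 30 23 22 29 31 27 19 87 88 86 86 86 88 84 90 85 87]
240 [91 87 88 88 90 89 88 85 88 87 21 29 20 21 31 26 19 36 31 88 89 86 85 90 88 91 87 87 84]
244 [88 86 86 88 89 85 85 87 90 90 35 24 27 31 33 32 32 32 26 88 87 87 90 87 88 88 89 84 86]
248 [168 164 163 162 163 162 152  84  86  81  23  27  35  41  34  37  40  25  32  95 146 147 146 147 146 145 146 143 146]
252 [165 163 164 162 162 164 149 149 149 138  30  31  30  3
[... 582 characters left out ...]
8  98  85  88  79  81 144 144 144 146 148 147 144 145 145 146 146 146 146 146 145 147 147]
276 [105 107  87  79  82  85 134  85  83  83  81 140 145 146 145 146 143 145 144 146 146 145 145 146 143 146 147 142 162]
280 [104 107  83  80  86  81  80  82  83  85 138 145 144 145 147 143 146 144 143 147 147 145 145 144 143 146 143 161 160]
284 [ 81  85  84  84  83  84  82  82  81 139 143 146 148 145 144 147 145 142 144 143 143 147 145 144 147 145 159 160 161]
288 [ 85  84  82  82  83  81  86  86  91 146 144 147 147 146 144 143 142 146 145 144 145 145 146 146 143 150 161 161 161]
292 [ 81  85  84  83  84  80  83  89 145 143 143 144 144 143 143 144 145 145 144 146 144 142 145 145 149 162 162 162 161]
```

The knob is centred between the fingers (col 258.5) and about 3 mm further on. I'll nudge, square up and close with 25 N.

```bash
python3 -m handwheel '0.2 0 0 0 1.3 0 0.5;0.2 0 0 0 1.3 0 0.4;0.2 0 0 0 1.3 0 0.3;0.2 0 0 0 1.3 0 0.2;0.2 0 0 0 1.3 0 0.1;0.2 0 0 0 1.3 0 0;0.2 0 0 0 1.3 0 0;0.2 0 0 0 1.3 0 0' 25
```

```text
time_s: 16.07
position: [0.6587, -0.1673, 0.205]
tool_rot: [[0.997, 0.082, 0.003], [0.082, -0.997, 0.002], [0.003, -0.002, -1.0]]
ft_force: [0.6, 7.9, 2.7]
grip_width: 0.0132
gripper_force: 29.2
```

```bash
python3 - <<'E'
import numpy as np
A=np.concatenate([[1.85],1.85-.045*np.arange(1,33),1.85-.045*32-.03*np.arange(1,9),0.17-.022*np.arange(1,9),[-.006]])
t=-(187*np.cos(A)-3*np.sin(A))/10;h=(187*np.sin(A)+3*np.cos(A))/10
for c in range(0,48,8):
    print(round(A[c],3),'->',round(A[min(c+8,len(A)-1)],3),';'.join(f"{.997*(t[i]-t[c]):.2f} {.078*(t[i]-t[c]):.2f} {h[i]-h[c]:.2f}" for i in range(c+1,c+9)))
print(A[-2])
E
```

```text
1.85 -> 1.49 -0.81 -0.06 0.23;-1.63 -0.13 0.42;-2.45 -0.19 0.57;-3.28 -0.26 0.69;-4.12 -0.32 0.76;-4.95 -0.39 0.80;-5.79 -0.45 0.81;-6.63 -0.52 0.77
1.49 -> 1.13 -0.84 -0.07 -0.07;-1.67 -0.13 -0.18;-2.49 -0.20 -0.33;-3.31 -0.26 -0.52;-4.12 -0.32 -0.74;-4.92 -0.38 -1.00;-5.71 -0.45 -1.29;-6.48 -0.51 -1.62
1.13 -> 0.77 -0.76 -0.06 -0.36;-1.50 -0.12 -0.76;-2.22 -0.17 -1.19;-2.92 -0.23 -1.66;-3.60 -0.28 -2.15;-4.25 -0.33 -2.67;-4.89 -0.38 -3.23;-5.49 -0.43 -3.81
0.77 -> 0.41 -0.58 -0.05 -0.61;-1.13 -0.09 -1.24;-1.66 -0.13 -1.90;-2.15 -0.17 -2.58;-2.61 -0.20 -3.28;-3.04 -0.24 -4.00;-3.44 -0.27 -4.75;-3.80 -0.30 -5.50
0.41 -> 0.17 -0.22 -0.02 -0.51;-0.43 -0.03 -1.04;-0.62 -0.05 -1.56;-0.80 -0.06 -2.09;-0.96 -0.08 -2.63;-1.11 -0.09 -3.17;-1.23 -0.10 -3.72;-1.35 -0.11 -4.27
0.17 -> -0.006 -0.07 -0.01 -0.41;-0.13 -0.01 -0.81;-0.19 -0.01 -1.22;-0.23 -0.02 -1.63;-0.27 -0.02 -2.04;-0.29 -0.02 -2.45;-0.31 -0.02 -2.86;-0.32 -0.03 -3.27
-0.005999999999999978
```

```bash
python3 -m handwheel '-0.8 0 0.23 0 0 0 0;-1.63 -0.05 0.42 0 0 0 0;-2.45 -0.12 0.57 0 0 0 0;-3.28 -0.2 0.69 0 0 0 0;-4.12 -0.26 0.76 0 0 0 0;-4.95 -0.33 0.8 0 0 0 0;-5.8 -0.4 0.81 0 0 0 0;-6.63 -0.45 0.77 0 0 0 0'
```

```text
time_s: 16.73
position: [0.5921, -0.1726, 0.2127]
tool_rot: [[0.997, 0.081, 0.004], [0.081, -0.997, 0.001], [0.004, -0.0, -1.0]]
ft_force: [1.0, 4.7, 2.6]
grip_width: 0.013
gripper_force: 29.4
```

```bash
python3 -m handwheel '-0.84 -0.05 -0.07 0 0 0 0;-1.67 -0.1 -0.18 0 0 0 0;-2.5 -0.16 -0.33 0 0 0 0;-3.3 -0.22 -0.52 0 0 0 0;-4.1 -0.28 -0.74 0 0 0 0;-4.9 -0.35 -1 0 0 0 0;-5.7 -0.42 -1.3 0 0 0 0;-6.5 -0.48 -1.6 0 0 0 0'; python3 -m handwheel '-0.76 -0.06 -0.36 0 0 0 0;-1.5 -0.12 -0.76 0 0 0 0;-2.22 -0.17 -1.2 0 0 0 0;-2.92 -0.23 -1.66 0 0 0 0;-3.6 -0.28 -2.15 0 0 0 0;-4.25 -0.33 -2.67 0 0 0 0;-4.9 -0.38 -3.23 0 0 0 0;-5.5 -0.43 -3.8 0 0 0 0'
```

```text
time_s: 17.4
position: [0.5269, -0.1779, 0.1969]
tool_rot: [[0.997, 0.08, 0.004], [0.08, -0.997, -0.0], [0.004, 0.001, -1.0]]
ft_force: [-0.5, 4.7, 2.2]
grip_width: 0.0134
gripper_force: 30.0
time_s: 18.07
position: [0.471, -0.1824, 0.1586]
tool_rot: [[0.997, 0.08, 0.001], [0.08, -0.997, -0.001], [0.001, 0.001, -1.0]]
ft_force: [-6.1, 3.6, 6.9]
grip_width: 0.0136
gripper_force: 32.4
```

```bash
python3 -m handwheel '-0.65 -0.04 -0.57 0 0 0 0;-1.25 -0.08 -1.16 0 0 0 0;-1.8 -0.12 -1.8 0 0 0 0;-2.3 -0.16 -2.5 0 0 0 0;-2.76 -0.2 -3.2 0 0 0 0;-3.2 -0.23 -3.9 0 0 0 0;-3.6 -0.26 -4.65 0 0 0 0;-3.95 -0.28 -5.4 0 0 0 0'
```

```text
time_s: 18.73
position: [0.4311, -0.1855, 0.103]
tool_rot: [[0.997, 0.08, -0.001], [0.08, -0.997, -0.0], [-0.001, 0.0, -1.0]]
ft_force: [-7.0, 1.2, 3.8]
grip_width: 0.0128
gripper_force: 33.6
```

```bash
python3 -m handwheel '-0.3 -0.02 -0.5 0 0 0 0;-0.6 -0.03 -1.05 0 0 0 0;-0.8 -0.05 -1.6 0 0 0 0;-1 -0.06 -2.1 0 0 0 0;-1.15 -0.08 -2.65 0 0 0 0;-1.3 -0.09 -3.2 0 0 0 0;-1.4 -0.1 -3.75 0 0 0 0;-1.5 -0.11 -4.3 0 0 0 0'; python3 -m handwheel '-0.07 -0.01 -0.4 0 0 0 0;-0.13 -0.01 -0.8 0 0 0 0;-0.2 -0.01 -1.2 0 0 0 0;-0.25 -0.02 -1.6 0 0 0 0;-0.3 -0.02 -1.9 0 0 0 0;-0.3 -0.02 -2.2 0 0 0 0;-0.3 -0.02 -2.5 0 0 0 0;-0.3 -0.02 -2.7 0 0 0 0'
```

```text
time_s: 19.4
position: [0.4164, -0.1867, 0.06]
tool_rot: [[0.997, 0.081, -0.001], [0.081, -0.997, -0.0], [-0.001, 0.0, -1.0]]
ft_force: [-8.0, 1.3, 1.6]
grip_width: 0.0131
gripper_force: 34.4
time_s: 20.07
position: [0.4132, -0.1869, 0.0329]
tool_rot: [[0.997, 0.081, -0.002], [0.081, -0.997, -0.0], [-0.002, -0.0, -1.0]]
ft_force: [-9.3, -1.0, 1.9]
grip_width: 0.0133
gripper_force: 35.2
```

```bash
python3 -m handwheel '-0.05 0 -0.1 0 0 0 0;-0.1 0 -0.2 0 0 0 0;-0.1 0 -0.3 0 0 0 0;-0.1 0 -0.3 0 0 0 0'; python3 -m handwheel '0 0 -0.1 0 0 0 0;0 0 -0.2 0 0 0 0;0 0 -0.2 0 0 0 0'
```

```text
time_s: 20.4
position: [0.413, -0.1869, 0.0302]
tool_rot: [[0.997, 0.08, -0.0], [0.08, -0.997, -0.0], [-0.0, 0.0, -1.0]]
ft_force: [-5.5, 0.3, -0.1]
grip_width: 0.0131
gripper_force: 35.1
time_s: 20.65
position: [0.4129, -0.1869, 0.0282]
tool_rot: [[0.997, 0.08, -0.0], [0.08, -0.997, -0.0], [-0.0, 0.0, -1.0]]
ft_force: [-6.4, 0.5, 1.2]
grip_width: 0.0134
gripper_force: 35.2
```

```bash
python3 -m handwheel '0 0 -0.1 0 0 0 0;0 0 -0.2 0 0 0 0;0 0 -0.2 0 0 0 0'; python3 -m handwheel '0 0 -0.1 0 0 0 0;0 0 -0.2 0 0 0 0;0 0 -0.2 0 0 0 0'
```

```text
time_s: 20.9
position: [0.4129, -0.1869, 0.0262]
tool_rot: [[0.997, 0.08, -0.0], [0.08, -0.997, -0.0], [-0.0, 0.0, -1.0]]
ft_force: [-6.9, -0.0, 1.7]
grip_width: 0.0129
gripper_force: 35.2
time_s: 21.15
position: [0.4129, -0.1869, 0.0242]
tool_rot: [[0.997, 0.08, -0.001], [0.08, -0.997, -0.0], [-0.001, 0.0, -1.0]]
ft_force: [-6.6, 0.7, 1.4]
grip_width: 0.013
gripper_force: 35.3
```

```bash
python3 -m handwheel '0 0 -0.1 0 0 0 0;0 0 -0.2 0 0 0 0;0 0 -0.2 0 0 0 0'; python3 - <<'E'
from h import *
np.set_printoptions(precision=4,suppress=True,linewidth=230)
a=grab("wrist","w13");g=cv2.cvtColor(a["color"],cv2.COLOR_RGB2GRAY)
s=status.observe();print(s["time_s"],s["position"],s["ft_force"])
for z in(.06,.065,.07,.075):print(z,"panel front edge cols±",proj(a,[[.413+.0294+.03*q*-.08,-.187+.0023+q*.03,z] for q in(-1,1)]).round(1).tolist())
print("knob if shut",proj(a,[[.4145,-.187,.063]]))
for r in range(120,270,4):print(r,g[r,200:320:5])
E
```

```text
time_s: 21.4
position: [0.4129, -0.1869, 0.0222]
tool_rot: [[0.997, 0.08, -0.001], [0.08, -0.997, -0.0], [-0.001, 0.0, -1.0]]
ft_force: [-6.1, -0.3, 1.3]
grip_width: 0.0131
gripper_force: 35.3
21.45 [ 0.4129 -0.1869  0.0222] [-6.6172  0.4556  0.731 ]
0.06 panel front edge cols± [[320.0, 203.4], [197.5, 203.3]]
0.065 panel front edge cols± [[322.1, 206.8], [195.2, 206.7]]
0.07 panel front edge cols± [[324.5, 210.5], [192.8, 210.3]]
0.075 panel front edge cols± [[327.0, 214.4], [190.2, 214.3]]
knob if shut [[258.8229 257.2214]]
120 [144 143 140 145 145 143 144 144 143 146 144 144 146 143 144 146 141 145 143 144 142 144 145 142]
124 [146 144 144 143 147 143 143 144 145 143 144 146 146 144 142 146 147 143 145 144 144 144 145 145]
128 [144 142 146 146 143 144 144 144 144 147 143 146 149 145 144 145 144 146 146 144 144 141 143 142]
132 [142 145 147 145 145 144 145 140 144 143 143 146 146 141 145 144 145 142 144 143 144 143 146 145]
136 [147 142 145 144 143 141 144 148 144 146 144 147 146 146 142 142 143 145 144 146 145 145 144 143]
140 [144 143 144 142 145 146 144 146 144 142 147 144 142 1
[... 2367 characters left out ...]
 82]
240 [86 81 83 76 78  8 10 46 46 15 31 36 25 12 32 17 50 53 13 18 82 79 86 84]
244 [80 80 81 82 47  1  1 50 55 23 28 29 30 28 28 11 47 53 19 13 83 82 78 84]
248 [81 80 82 81  7  6 20 48 54  0 20 32 23 32 30  1 48 47  5  7 56 83 86 77]
252 [ 84  78  77  82  18   9  23  47  54  18  34  22  34  28  36  10  56  51   0   7  19 149 149 139]
256 [ 81  80  80  84  17   0  45  50  53  19  30  33  31  22  26  17  53  49  18   5   1  83 145 145]
260 [ 83  78  79  65  10   0  47  49  45  10  31  26  24  28  27   0  54  49  25   6   7  85 137  83]
264 [84 83 84 12  1 18  7  0 62 16 32 30 31 29 30  5 69  3 13  9  8  0 80 81]
268 [85 81 12  6 19  2  2 11 66 13 27 19 20 22 24 11 66  3  0  9  5 15 33 81]
```

The panel's front edge shows at row 203, exactly where it must be at z = 60 mm, so the lid is down on the rim. I'll open slowly, rise, and check.

```bash
python3 -m handwheel '0 0 0 0 0 0 0.1;0 0 0 0 0 0 0.2;0 0 0 0 0 0 0.3;0 0 0 0 0 0 0.5;0 0 0 0 0 0 0.6;0 0 0 0 0 0 0.6;0 0 0 0 0 0 0.6'; python3 -m handwheel '0 0 1 0 0 0 0.6;0 0 3 0 0 0 0.6;0 0 6 0 0 0 0.6;0 0 9 0 0 0 0.6;0 0 12 0 0 0 0.6;-1 -3 15 0 0 0 0.6;-3 -7 16 0 0 0 0.6;-5 -11 16 0 0 0 0.6'; python3 -m handwheel '-1 -4 0 0 0 0 0.6;-2 -8 0 0 0 0 0.6;-3 -12 0 0 0 0 0.6;-3 -15 0 0 0 0 0.6;-3 -15 0 0 0 0 0.6;-3 -15 0 0 0 0 0.6'; python3 - <<'E'
from h import *
np.set_printoptions(precision=4,suppress=True,linewidth=230)
b=grab("top","t14");grab("scene","s14");t=load("t0");t10=load("t10")
g=cv2.cvtColor(b["color"],cv2.COLOR_RGB2GRAY)
print("knob shut expected",proj(b,[[.4145,-.187,.063]]),"front panel edge",proj(b,[[.443,-.185,.063]]))
x,y=proj(b,[[.4145,-.187,.063]])[0].astype(int)
for r in range(y-24,y+12,2):print(r,g[r,x-14:x+15:2])
# changes elsewhere: jar, pump regions; hook before/after
for n,(x0,y0,x1,y1) in dict(jar=(185,95,225,140),pump=(335,180,420,218)).items():
    print(n,[cv2.absdiff(k["color"][y0:y1,x0:x1],t["color"][y0:y1,x0:x1]).mean().round(1) for k in(t10,b)])
print("hook diff since release",cv2.absdiff(t10["color"][160:225,85:155],b["color"][160:225,85:155]).mean())
# scraper dark grip in hook region, sucker through clear lid
for k in(t10,b):
    h=cv2.cvtColor(k["color"],cv2.COLOR_RGB2GRAY);m=(h[160:225,85:155]<22);ys,xs=np.nonzero(m);print(m.sum(),xs.mean()+85,ys.mean()+160)
E
```

```text
time_s: 22.03
position: [0.4139, -0.1871, 0.0228]
tool_rot: [[0.997, 0.08, 0.002], [0.08, -0.997, -0.001], [0.002, 0.001, -1.0]]
ft_force: [-1.3, 0.3, -0.1]
grip_width: 0.0511
gripper_force: 0.0
time_s: 22.7
position: [0.368, -0.2907, 0.1854]
tool_rot: [[0.997, 0.083, 0.005], [0.083, -0.997, -0.005], [0.005, 0.006, -1.0]]
ft_force: [1.4, 0.3, -0.1]
grip_width: 0.0511
gripper_force: 0.0
time_s: 23.2
position: [0.3371, -0.4401, 0.1818]
tool_rot: [[0.997, 0.078, 0.001], [0.078, -0.997, 0.0], [0.001, -0.0, -1.0]]
ft_force: [0.2, 1.0, 0.2]
grip_width: 0.0514
gripper_force: 0.0
knob shut expected [[260.3418 251.1459]] front panel edge [[259.731  239.8054]]
227 [137 140 136 140 140 141 140 136 138 136 139 142 139 137 138]
229 [140 139 140 138 139 139 137 139 136 140 138 138 139 139 136]
231 [137 139 138 138 138 137 139 137 136 138 139 139 138 141 139]
233 [138 139 141 139 137 135 139 137 143 134 148 145 151 146 153]
235 [156 155 159 160 160 160 162 160 160 159 159 163 162 159 160]
237 [157 160 161 161 158 160 161 162 160 161 161 162 161 155 158]
239 [162 160 161 161 155 148 124 119 125 121 
[... 248 characters left out ...]
 41  48  71 137 137 136 135 135 138]
249 [151 160 153 140 136 119  47  47  66 138 132 133 138 138 134]
251 [149 152 138 137 133 122  53  51  58 137 132 132 135 131 132]
253 [159 154 145 134 132 123  45  31  43 135 137 138 135 130 135]
255 [157 153 138 134 136 121  88 117 133 132 133 133 136 131 135]
257 [140 134 129 135 136 135 127 133 126 130 135 139 134 127 132]
259 [135 133 135 135 136 136 137 136 135 142 136 136 133 134 132]
261 [136 133 133 132 137 132 136 141 135 137 132 134 134 136 138]
jar [np.float64(4.0), np.float64(3.3)]
pump [np.float64(4.1), np.float64(3.4)]
hook diff since release 2.2146520146520148
81 118.53086419753086 189.03703703703704
82 118.2439024390244 188.9878048780488
```

The knob is seen at row ~250, as expected for shut (251). The hook region, jar and pump are unchanged, and the arm is clear.

```bash
python3 -c "
from h import *
print(env.close_job())"
```

```text
the job is handed in; nothing more can be done
None
```

I've handed the job in, with no verdict returned: the scraper hangs by its eye inside the shut hook, and the lid is shut after being lowered under grip, though the grip slid on the knob over the last few mm. The jar and pump look unmoved, the sucker was never touched but not rechecked, and the fingers ended about 2 cm short of the reported TCP, so the first two grasps closed on air.

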